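# Dispense one sample-cup cap and slide it onto the green pad

## Robot

A 7-joint arm with a two-finger parallel gripper is mounted at the origin on the work surface. World frame = base frame: x ahead of the robot, y to its left, z up, the work surface at z = 0. Lengths are in mm, angles in rad, forces in N, time in s.
With the tool pointing down it reaches from about 375 to 925 mm from the base axis. Payload 3.1 kg.
Tool frame: the origin (TCP) lies between the finger pads; the fingertips stand 14 mm ahead of it and the grasp point (between the pads) lies 5 mm behind it; x points along the fingers, y is the direction in which the jaws open and shut, and the axes are right-handed (so a half turn about x gives the same grasp; the last joint's range is limited). The gripper opens to 85 mm and grips with 20 to 120 N. Pads are 22 mm wide; open, the fingers measure 114 mm over their backs; the gripper's body (76 mm by 85 mm) begins 54 mm behind the grasp point. The pads swing forward as they close: fully open they stand 13 mm farther back than shut.
Start: joints at [-1.386, 0.383, 0.044, 1.598, -0.018, 1.161, -0.05], TCP at [181.357, 624.19, 245.269] pointing down, gripper open.
Joint ranges: [-2.61, 2.61], [-0.41, 2.15], [-1.48, 1.57], [0, 2.5], [-1.57, 4.71], [0.05, 1.97], [-2.85, 2.85]. Speed limits (rad/s): [2.79, 2.79, 3.14, 3.14, 3.14, 3.14, 3.14].

## Interface

Orientations are given as a unit quaternion [w, x, y, z].
In Python, from workcell import monitor, viewer, bot gives the robot as it stands.
- The arm moves only by the tool carry_out, never from a script. Its argument "plan" is a list of rows, each a list of 2 entries, a list of its own where there are three numbers: the shift along the world's x, y, z as a fraction of full scale, then the turn, a rotation vector about the world's x, y, z as a fraction of full scale. In form: [[[x, y, z], [wx, wy, wz]], ...]. A call has 1 to 12 rows; each row shifts and turns the commanded pose from where the row before left it; what a row does not reach is not made up. Full scale, the value 1, is 0.03 m for a shift and 180 degrees for a turn. A row lasts 1/12 s, in which the tool goes at most 41.7 mm and 7.16 degrees, less where a joint would pass 70% of its speed; a pose out of reach is approached as far as the arm can. A call with a number of a shift or a turn outside -1 to 1 is refused whole. A call with a gripper value outside its range is refused whole. "gripper" is the gripper's target within -1 to 1 (fully open at 1, half-way at 0, shut at -1), set as the call begins (left out, the last holds). The fingers move at their own pace and stop on an object; "force" is the grip in N (left out, the last holds). Time passes only in rows, so rows that do not move let the fingers close. It gives the time, the measured TCP pose, the force and the opening at its end, in the units of the state.
- monitor.observe(): the state, without advancing time (a new reading comes with each control period).
- viewer.snapshot(name): name is "scene" or "top" or "wrist"; returns (picture, depth): 420x560x3 uint8, blue, green, red; 420x560 float32, mm along the optical axis (not along the pixel's ray), 0 where there is no reading.
- viewer.camera_model(name): a dict with "mtx" (3x3 intrinsics, pixels), "cam_to_world" (4x4, takes a point from camera to world coordinates). Camera axes: x right, y up, looking along -z (the intrinsics and any distortion apply to the point x, -y, -z); pixel columns grow to the right and rows downward; lengths in mm; the calibration is good to about 2 mm. The wrist camera is an equidistant fisheye: a pixel r from the principal point sees the ray r / f radians off the axis. A picture is of the moment at which its call begins: read the wrist's pose just before it. camera_model takes no time and is no camera call; for the wrist camera it gives the pose at the moment of the call.
- bot.finish_job(): hands the job in, once; it reports no verdict.
The state is a dict: "time": time; "qpos": joint angles; "joint_velocities": joint speeds; "joint_torque": joint torques, N m; "ee_pos": TCP position; "tcp_rot": TCP orientation; "force": force on the tool from outside, world axes, zero at the start; "wrist_torque": the same for the moment, N m; "gripper_width": finger opening in mm.
Only numpy, scipy, OpenCV 4.12 (cv2) and the standard library are available. Lean on these libraries where they do the work, as an engineer would, in place of code of your own. Each camera call takes 0.05 s, during which the arm holds its last target.

## Task

Press the blue plunger of the cap dispenser all the way down once and let it come back up, so that a single orange cap comes out. Then push that cap sideways along the metal deck with the fingertips until it lies wholly on the green pad, without picking it up. Leave the other caps in the dispenser, do not disturb the bottle, beaker and brush, and finish clear of everything.

Things in the scene. Friction and masses are not known exactly. Their poses are not given: they have to be found in the camera images.
- dispenser: Fixed bench dispenser for sample-cup caps. Origin: on the bench (z = 0) under the spot where an ejected cap comes to rest (within about 4 mm if pressed calmly, farther if fast). +x: the way caps come out; z up; y along the deck. Deck: flat aluminium, top 12 mm above the bench, spans x -34 to +40, y -125 to +125 mm, no rims. Behind it: magazine, then white housing over x -162 to -72, y -35 to +35, top 54 mm above the bench.
- plunger_top (a point): Centre of the top face of the blue mushroom-shaped plunger (disc 36 mm across, 9 mm thick), on the white housing at dispenser x = -118, y = 0 mm; 92 mm above the bench when up. The point moves straight down with the plunger.
- plunger (a joint): How far the plunger is pressed, m: 0 up, 0.024 hard stop (fully down). Spring force about 3 N at the top, 6 N at the bottom; it springs back by itself. Pressing drives a shuttle (54 mm for a full press) that pushes the lowest cap out to dispenser +x; on release the shuttle goes back and the stack drops by one cap.
- magazine (a point): Centre of the floor of the clear square cap magazine, 12 mm above the bench, at dispenser x = -52, y = 0 mm. The magazine spans dispenser x -72 to -27, y -25 to +25 mm, its top is 54 mm above the bench; a slot at the foot of its front wall (outer face at x = -27.5 mm) lets one cap through.
- cap_bottom: Lowest orange cap in the stack, the one that comes out: flat disc 38 mm across, 12 mm thick, about 15 g, white disc on top. Origin: centre of its underside, z up. On the deck the origin is 12 mm above the bench.
- cap_middle: Second orange cap, same shape, rests on the lowest one; must stay in the magazine.
- cap_top: Third orange cap, same shape, on top of the stack; must stay in the magazine.
- pad_green: Target: green square mark 62 x 62 mm, flat on the deck (no edge to feel), sides along the dispenser's x and y. Origin: its centre, 12 mm above the bench. It lies 88 mm to one side (dispenser y = +88 or -88 mm, x = 0) of the place where the cap comes out.
- pad_yellow: Yellow square mark of the same size on the other side of the deck; not the target.
- bottle: Bystander: capped amber bottle, 52 mm across, 120 mm tall. Origin: centre of its underside.
- beaker: Bystander: open glass beaker, rim 64 mm across, 70 mm tall. Origin: centre of its underside.
- brush: Bystander: small hand brush, 150 mm long, lying on the bench beyond the deck. Long axis along its x.
Not all that is in view belongs to the job. Leave any purple or yellow look-alike of the cap_top alone.

How it is judged (in metres and radians):
On the way, in this order (a step that is already met when the one before it is completed fails the run):
1. the plunger is pressed fully down (at least 21 of 24 mm) (value of joint plunger above 0.021 m), for 0.05 s.
2. the plunger is back up and one cap lies outside the magazine (value of joint plunger below 0.004 m and x of cap_bottom in the frame of dispenser above -0.012 m), for 0.1 s.
At the end, for the whole second after the job is handed in: The ejected cap lies flat and still, wholly on the green pad (its centre within 12.5 mm of the pad's centre along each side), the plunger is up (within 4 mm), and the two other caps are still in the magazine (x of cap_bottom in the frame of pad_green between -0.0125 and 0.0125 m and y of cap_bottom in the frame of pad_green between -0.0125 and 0.0125 m and z of cap_bottom in the frame of pad_green between -0.004 and 0.004 m and angle between cap_bottom's own z axis and vertical below 0.1 rad and linear speed of cap_bottom below 0.01 m/s and value of joint plunger below 0.004 m and horizontal distance between each of cap_middle, cap_top and magazine below 0.012 m); the robot touches nothing.
It fails at once if the ejected cap is lifted off the deck (8 mm) or tipped (height (world z) of cap_bottom above 0.02 m or angle between cap_bottom's own z axis and vertical above 0.5 rad).
It fails at once if a second cap starts to come out (12 mm) (horizontal distance between any of cap_middle, cap_top and magazine above 0.012 m).
It fails at once if a remaining cap is lifted out of the magazine (height (world z) of cap_middle above 0.034 m or height (world z) of cap_top above 0.046 m).
It fails at once if the bottle, beaker or brush is moved (over 15 mm), or the bottle or beaker tipped (distance of any of bottle, beaker, brush from where it was at the start of the episode above 0.015 m or angle between any of bottle, beaker's own z axis and vertical above 0.35 rad).
It also fails if it takes over 45 s, if anything falls off the work surface, if the arm or the gripper's body presses on something with over 40 N, if the wrist force passes 120 N, or if a joint passes its speed limit or range.

## Working session

There is one attempt and no reset: what is moved stays moved. The work goes in short steps, Python scripts to look and compute and a tool call to move; the robot and the scene stay as the last step left them, time stands still between calls to the robot, and variables do not carry over. Pictures are saved under pics/ and viewed, and the job is handed in when it is done.

Besides the shell and the picture viewer there is one more tool, called after "Call:" as a command line: name --argument value ..., lists and objects as JSON in quotes. carry_out: Moves the arm, as the interface text tells. Its arguments: {"type":"object","properties":{"plan":{"type":"array"},"gripper":{"type":"number"},"force":{"type":"number"}},"required":["plan"]}

```bash
mkdir -p pics; ls; python3 - <<'E'
from workcell import monitor, viewer, bot
import cv2,numpy as np
s=monitor.observe(); print(s)
for n in ["scene","top"]:
    p,d=viewer.snapshot(n); cv2.imwrite(f"pics/{n}0.png",p); np.save(f"pics/{n}0.npy",d); print(n,viewer.camera_model(n))
    print((d==0).sum())
E
```

```text
pics
{'time': 0.0, 'qpos': array([-1.38580046,  0.38386889,  0.04380357,  1.59960765, -0.01792207,
        1.16119566, -0.04994787]), 'joint_velocities': array([ 0.00168664, -0.00086316, -0.00190148, -0.0008678 , -0.00040244,
        0.00107523, -0.00065199]), 'joint_torque': array([ 2.45832980e-04, -4.33461893e+01,  1.02456193e+00, -2.49508506e+01,
        1.05548609e-02,  1.13721716e-02,  6.65796847e-06]), 'ee_pos': array([181.10002858, 623.29959896, 243.849136  ]), 'tcp_rot': array([ 0.699958  ,  0.09868717,  0.70014543, -0.10057836]), 'force': array([0.13830529, 0.19176101, 0.27148496]), 'wrist_torque': array([-0.00669107, -0.00678942, -0.01276479]), 'gripper_width': 85.5852083460045}
scene {'mtx': array([[546.7438113 ,   0.        , 275.2097044 ],
       [  0.        , 546.7438113 , 215.63136132],
       [  0.        ,   0.        ,   1.        ]]), 'cam_to_world': array([[ 5.77306301e-01, -4.36418333e-01,  6.90113377e-01,
         1.26877345e+03],
       [ 8.16527022e-01,  3.09622827e-01, -4.87254889e-01,
        -4.31341755e+02],
       [-1.02788901e-03,  8.44791539e-01,  5.35094571e-01,
         6.08096108e+02],
       [ 0.00000000e+00,  0.00000000e+00,  0.00000000e+00,
         1.00000000e+00]])}
965
top {'mtx': array([[422.48336664,   0.        , 282.06370908],
       [  0.        , 422.48336664, 208.25468955],
       [  0.        ,   0.        ,   1.        ]]), 'cam_to_world': array([[ 2.52088797e-02,  9.98455588e-01, -4.95070802e-02,
         5.06248405e+02],
       [-9.99471421e-01,  2.61895577e-02,  1.92609904e-02,
         4.08280175e+01],
       [ 2.05278120e-02,  4.89953638e-02,  9.98588035e-01,
         8.80555187e+02],
       [ 0.00000000e+00,  0.00000000e+00,  0.00000000e+00,
         1.00000000e+00]])}
989
```

View pics/scene0.png

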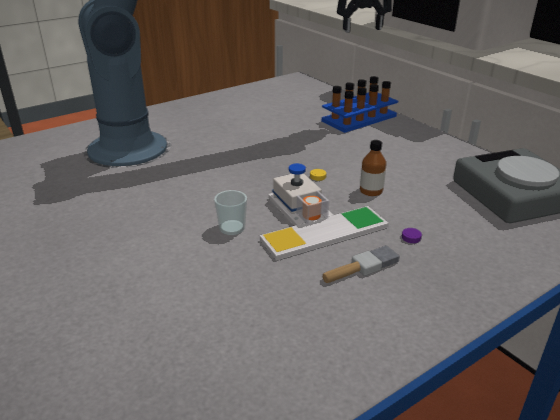

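View pics/top0.png

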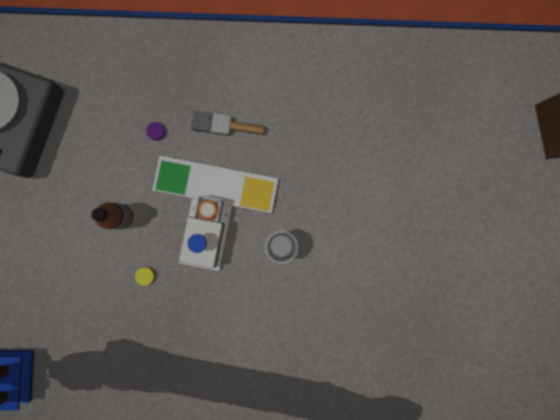

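The scene view shows the dispenser with its blue plunger at (297,170), the caps in the magazine at (312,205), the green pad at (363,217) and the yellow pad at (285,239). The bottle is at (373,170), the beaker at (231,212) and the brush at (362,263). The top view has the green pad at (173,178), the yellow pad at (258,193) and the plunger at (197,243). The purple disc at (156,131) and the yellow disc at (145,277) are decoys.

```bash
cat > h.py <<'E'
import cv2,numpy as np
from workcell import monitor, viewer, bot
def ray(n,u,v,z,m=None):
    m=m or viewer.camera_model(n); K=m["mtx"];T=m["cam_to_world"]
    d=np.array([(u-K[0,2])/K[0,0],-(v-K[1,2])/K[1,1],-1.0]); d=T[:3,:3]@d; o=T[:3,3]
    return o+d*(z-o[2])/d[2]
def proj(n,P):
    m=viewer.camera_model(n); K=m["mtx"];T=m["cam_to_world"]
    c=T[:3,:3].T@(np.array(P)-T[:3,3]); return K[0,0]*c[0]/-c[2]+K[0,2], K[1,1]*-c[1]/-c[2]+K[1,2]
def blobs(p,lo,hi,mn=30):
    h=cv2.cvtColor(p,cv2.COLOR_BGR2HSV); m=cv2.inRange(h,np.array(lo),np.array(hi))
    cs,_=cv2.findContours(m,cv2.RETR_EXTERNAL,cv2.CHAIN_APPROX_NONE)
    return [c for c in cs if cv2.contourArea(c)>mn]
E
python3 - <<'E'
from h import *
for n in ["top","scene"]:
    p=cv2.imread(f"pics/{n}0.png")
    for nm,lo,hi,z in [("green",(45,100,40),(80,255,255),12),("yellow",(18,120,80),(32,255,255),12),("blue",(105,150,60),(125,255,255),92),("orange",(5,120,80),(16,255,255),48)]:
        for c in blobs(p,lo,hi):
            r=cv2.minAreaRect(c); b=cv2.boxPoints(r)
            M=cv2.moments(c); u,v=M['m10']/M['m00'],M['m01']/M['m00']
            print(n,nm,round(u,1),round(v,1),cv2.contourArea(c),ray(n,u,v,z).round(1))
            if nm in("green","yellow"): 
                w=np.float32([ray(n,*q,z)[:2] for q in c[:,0]]); rr=cv2.minAreaRect(w);print("   rect",np.round(rr[0],1),np.round(rr[1],1),rr[2])
    # bystanders via depth
    d=np.load(f"pics/{n}0.npy")
p=cv2.imread("pics/top0.png"); cv2.imwrite("pics/crop.png",cv2.resize(p[120:300,80:320],None,fx=3.3,fy=3.3,interpolation=cv2.INTER_CUBIC))
p=cv2.imread("pics/scene0.png"); cv2.imwrite("pics/crop2.png",cv2.resize(p[130:300,200:440],None,fx=3.3,fy=3.3,interpolation=cv2.INTER_CUBIC))
E
```

```text
top green 172.5 177.3 751.0 [607.1 250.7  12. ]
   rect [607.2 250.8] [58.2 58.3] 80.5910873413086
top yellow 144.3 275.8 248.5 [404.8 300.1  12. ]
   rect [404.4 300.7] [36.3 36.3] 2.297238349914551
top yellow 256.7 193.4 767.5 [578.5  77.1  12. ]
   rect [578.5  77.1] [59.  58.7] 80.21358489990234
top blue 15.3 378.1 1322.5 [224.9 500.6  92. ]
top blue 196.8 242.9 204.5 [476.9 182.1  92. ]
top blue 285.0 18.8 1517.0 [907.9  29.1  92. ]
top orange 207.2 209.4 262.5 [541.5 171.8  48. ]
top orange 247.1 127.4 119.0 [706.6  98.3  48. ]
top orange 344.4 8.1 7771.0 [956.9 -91.4  48. ]
scene green 361.6 217.3 438.0 [606.3 250.8  12. ]
   rect [605.6 251.2] [59.6 61. ] 80.63902282714844
scene yellow 283.8 239.1 550.0 [577.9  76.5  12. ]
   rect [577.1  77.1] [61.9 61.3] 80.4752426147461
scene yellow 317.6 174.3 144.0 [410.8 294.7  12. ]
   rect [411.1 294.4] [35.  54.8] 51.661808013916016
scene blue 461.5 358.9 3846.5 [1010.3   35.3   92. ]
scene blue 296.6 168.5 122.0 [481.5 178.   92. ]
scene blue 357.7 114.7 1228.0 [338.8 476.9  92. ]
scene orange 555.3 409.9 147.5 [1108.4  101.8   48. ]
scene orange 477.6 392.7 5347.5 [1036.8   45.8   48. ]
scene orange 374.7 159.7 234.0 [483.2 401.5  48. ]
scene orange 58.2 120.8 644.5 [-166.6 -118.4   48. ]
scene orange 218.2 83.5 70.0 [-180.5  376.3   48. ]
scene orange 227.6 77.5 33.5 [-213.  430.   48.]
scene orange 153.0 83.9 88.5 [-293.3  209.8   48. ]
scene orange 252.3 65.1 68.5 [-276.7  565.8   48. ]
scene orange 240.1 64.5 184.5 [-306.2  535.6   48. ]
scene orange 199.4 15.6 31.5 [-1036.8   776.7    48. ]
scene orange 214.2 24.8 213.0 [-847.1  745.    48. ]
scene orange 185.0 57.2 976.0 [-491.3  422.5   48. ]
```

View pics/crop2.png

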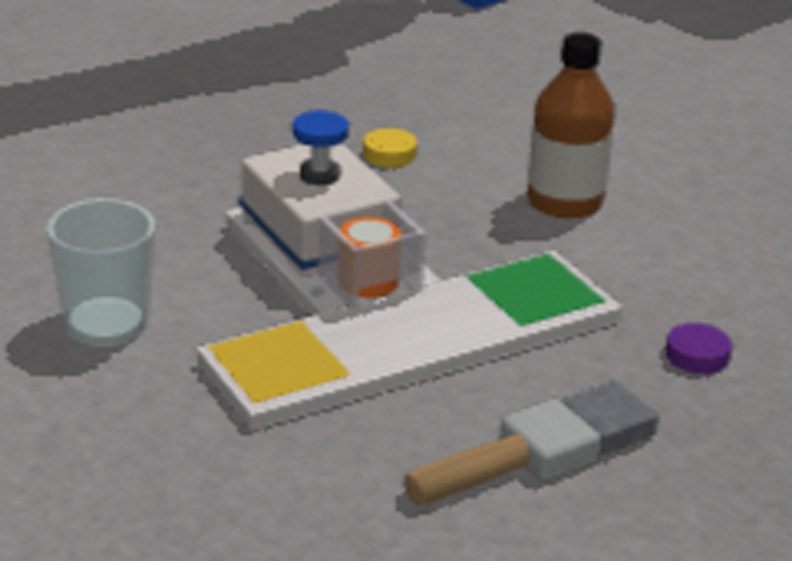

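View pics/crop.png

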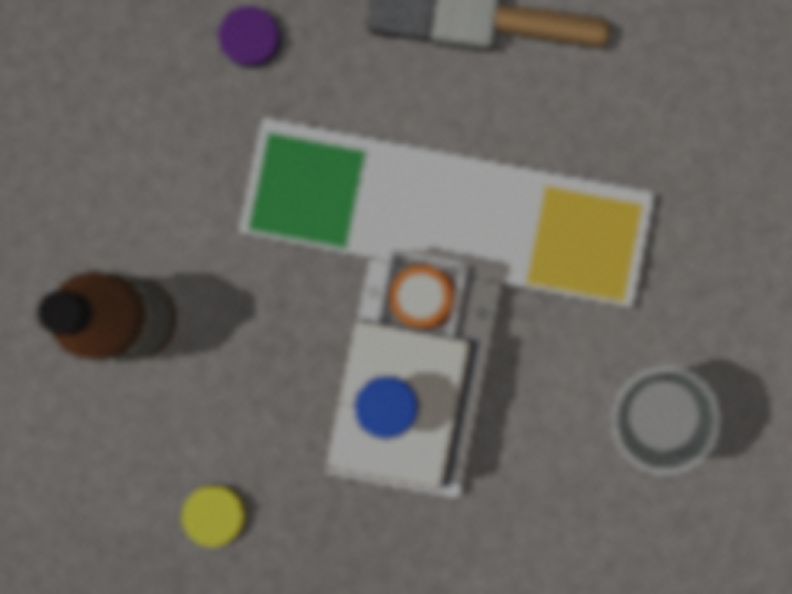

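```bash
cat >> h.py <<'E'
from scipy.spatial.transform import Rotation as R
O=np.array([592.5,163.9]); g=np.array([28.5,173.9]); ey=g/np.linalg.norm(g); ex=np.array([ey[1],-ey[0]])
def d2w(x,y): return O+x*ex+y*ey
def w2d(p): v=np.array(p[:2])-O; return np.array([v@ex,v@ey])
def st():
    s=monitor.observe(); q=s['tcp_rot']; M=R.from_quat([q[1],q[2],q[3],q[0]]).as_matrix()
    print("t",round(s['time'],2),"pos",s['ee_pos'].round(1),"disp",w2d(s['ee_pos']).round(1),"F",s['force'].round(1),"w",round(s['gripper_width'],1),"toolx",M[:,0].round(3),"jaw deg",np.degrees(np.arctan2(M[1,1],M[0,1])).round(1))
    return s
E
python3 - <<'E'
from h import *
st(); print(np.degrees(np.arctan2(ex[1],ex[0])), d2w(-118,0), d2w(0,-60), d2w(0,88))
# bystanders
d=np.load("pics/top0.npy")
for nm,u,v,z in [("bottlecap",100,214,120),("beaker rim",281,247,70)]: 
    w=ray("top",u,v,z); print(nm,w,w2d(w))
E
```

```text
t 0.1 pos [181.1 623.4 244. ] disp [-480.3  386.9] F [0.3 0.3 0. ] w 85.2 toolx [-0.001 -0.002 -1.   ] jaw deg 73.8
-9.307310215128108 [476.05345941 182.98410815] [582.7962162  104.68989461] [606.73221625 250.7414879 ]
bottlecap [525.15909781 350.9738785  120.        ] [-96.70977313 173.72004175]
beaker rim [472.21183039  25.35729614  70.        ] [ -96.29811256 -156.1729748 ]
```

Call:
carry_out --plan '[[[0,0,0],[0,0,0]]]' --gripper -1 --force 40

```text
time: 0.18
ee_pos: [181.2, 623.6, 244.3]
tcp_rot: [0.7, 0.099, 0.7, -0.1]
force: [0.4, 0.0, 0.3]
gripper_width: 75.3
```

Call:
carry_out --plan '[[[0.49,-0.73,0],[0,0,-0.023]],[[0.49,-0.73,0],[0,0,-0.023]],[[0.49,-0.73,0],[0,0,-0.023]],[[0.49,-0.73,0],[0,0,-0.023]],[[0.49,-0.73,0],[0,0,-0.023]],[[0.49,-0.73,0],[0,0,-0.023]],[[0.49,-0.73,0],[0,0,-0.023]],[[0.49,-0.73,0],[0,0,-0.023]],[[0.49,-0.73,0],[0,0,-0.023]],[[0.49,-0.73,0],[0,0,-0.023]],[[0.49,-0.73,0],[0,0,-0.023]],[[0.49,-0.73,0],[0,0,-0.023]]]'

```text
time: 1.18
ee_pos: [358.4, 359.9, 245.2]
tcp_rot: [0.593, 0.386, 0.593, -0.386]
force: [1.3, 0.7, -0.0]
gripper_width: -0.1
```

```bash
python3 -c "
from h import *
st()"
```

```text
t 1.18 pos [358.4 359.9 245.2] disp [-262.7  155.5] F [ 1.3  0.7 -0. ] w -0.1 toolx [-0. -0. -1.] jaw deg 23.9
```

Call:
carry_out --plan '[[[0.49,-0.737,-0.27],[0,0,-0.023]],[[0.49,-0.737,-0.27],[0,0,-0.023]],[[0.49,-0.737,-0.27],[0,0,-0.023]],[[0.49,-0.737,-0.27],[0,0,-0.023]],[[0.49,-0.737,-0.27],[0,0,-0.023]],[[0.49,-0.737,-0.27],[0,0,-0.023]],[[0.49,-0.737,-0.27],[0,0,-0.023]],[[0.49,-0.737,-0.27],[0,0,-0.023]],[[0,0,-0.6],[0,0,0]],[[0,0,-0.6],[0,0,0]],[[0,0,-0.6],[0,0,0]],[[0,0,0],[0,0,0]]]'

```text
time: 2.18
ee_pos: [472.6, 182.7, 123.2]
tcp_rot: [-0.458, -0.535, -0.459, 0.541]
force: [0.0, 0.1, 0.5]
gripper_width: 0.3
```

```bash
python3 -c "
from h import *
st()
p,d=viewer.snapshot('scene'); cv2.imwrite('pics/s1.png',cv2.resize(p[100:300,180:460],None,fx=2.8,fy=2.8))
p,d=viewer.snapshot('wrist'); cv2.imwrite('pics/w1.png',p)"
```

```text
t 2.18 pos [472.6 182.7 123.2] disp [-121.3   -0.9] F [0.  0.1 0.5] w 0.3 toolx [-0.006 -0.004 -1.   ] jaw deg -9.1
```

View pics/s1.png

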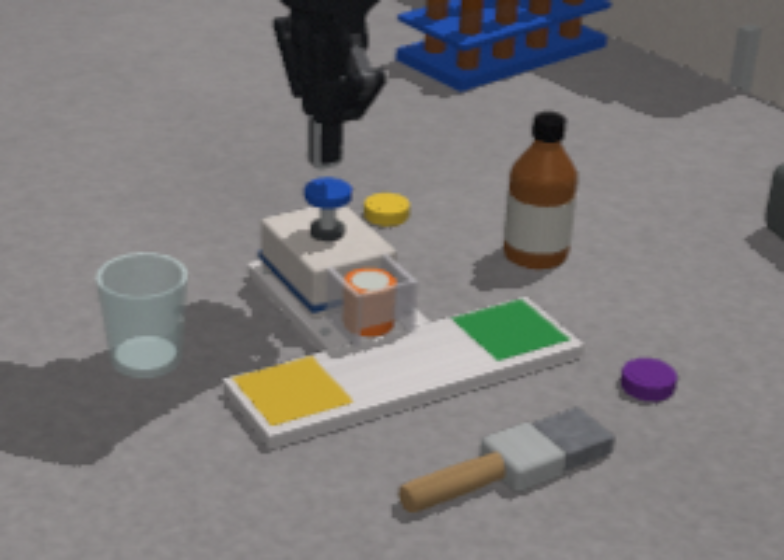

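View pics/w1.png

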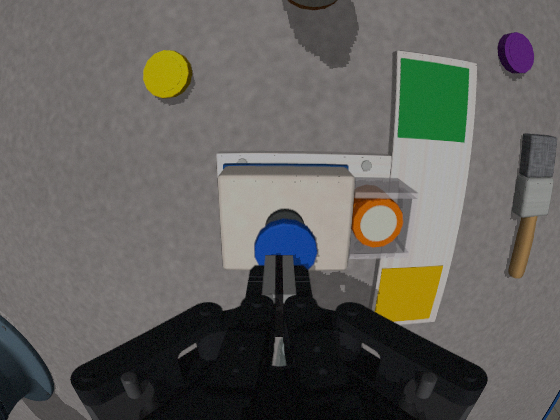

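The gripper is shut and centred above the plunger to within about 3 mm, with the tips about 17 mm above it. Next I press it slowly.

Call:
carry_out --plan '[[[0.06,0,-0.12],[0,0,0]],[[0.05,0,-0.12],[0,0,0]],[[0,0,-0.12],[0,0,0]],[[0,0,-0.12],[0,0,0]],[[0,0,-0.08],[0,0,0]],[[0,0,-0.08],[0,0,0]],[[0,0,-0.08],[0,0,0]],[[0,0,-0.08],[0,0,0]],[[0,0,-0.08],[0,0,0]],[[0,0,-0.08],[0,0,0]],[[0,0,-0.08],[0,0,0]],[[0,0,-0.08],[0,0,0]]]'

```text
time: 3.28
ee_pos: [478.6, 184.5, 92.9]
tcp_rot: [0.459, 0.538, 0.459, -0.538]
force: [-1.0, -0.2, 4.6]
gripper_width: 0.0
```

```bash
python3 -c "
from h import *
st()"
```

```text
t 3.28 pos [478.6 184.5  92.9] disp [-115.7    2. ] F [-1.  -0.2  4.6] w 0.0 toolx [-0.  0. -1.] jaw deg -9.0
```

Call:
carry_out --plan '[[[0,0,-0.07],[0,0,0]],[[0,0,-0.07],[0,0,0]],[[0,0,-0.07],[0,0,0]],[[0,0,-0.07],[0,0,0]],[[0,0,-0.07],[0,0,0]],[[0,0,0],[0,0,0]]]'

```text
time: 3.78
ee_pos: [478.7, 184.6, 82.2]
tcp_rot: [-0.459, -0.538, -0.459, 0.538]
force: [-2.4, -0.5, 4.4]
gripper_width: -0.2
```

Call:
carry_out --plan '[[[0,0,-0.05],[0,0,0]],[[0,0,0],[0,0,0]]]'

```text
time: 3.95
ee_pos: [478.7, 184.6, 82.1]
tcp_rot: [-0.459, -0.538, -0.46, 0.538]
force: [-4.4, -1.1, 15.1]
gripper_width: 0.4
```

The force jumped to 15 N at z = 82, so this is the hard stop. I'll release it calmly.

Call:
carry_out --plan '[[[0,0,0],[0,0,0]],[[0,0,0.1],[0,0,0]],[[0,0,0.1],[0,0,0]],[[0,0,0.1],[0,0,0]],[[0,0,0.1],[0,0,0]],[[0,0,0.1],[0,0,0]],[[0,0,0.1],[0,0,0]],[[0,0,0.1],[0,0,0]],[[0,0,0.15],[0,0,0]],[[0,0,0.3],[0,0,0]],[[0,0,0.5],[0,0,0]],[[0,0,0.5],[0,0,0]]]'

```text
time: 4.95
ee_pos: [478.3, 184.0, 145.7]
tcp_rot: [-0.459, -0.537, -0.459, 0.538]
force: [0.2, -0.3, -0.4]
gripper_width: -0.1
```

```bash
cat > cap.py <<'E'
from h import *
import sys
tag=sys.argv[1]
st()
for n in ["top","scene"]:
    p,d=viewer.snapshot(n)
    for c in blobs(p,(5,120,80),(16,255,255),30):
        h=cv2.convexHull(c); 
        M=cv2.moments(h); u,v=M['m10']/M['m00'],M['m01']/M['m00']
        w=ray(n,u,v,24 if n=="top" else 20)
        if 420<w[0]<680 and 60<w[1]<320: print(n,round(u),round(v),cv2.contourArea(h),w.round(1),"disp",w2d(w).round(1))
    x=p[100:300,80:360] if n=="top" else p[100:300,180:460]
    cv2.imwrite(f"pics/{n}_{tag}.png",cv2.resize(x,None,fx=2.8,fy=2.8))
E
python3 cap.py a
```

```text
t 4.95 pos [478.3 184.  145.7] disp [-115.9    1.3] F [ 0.2 -0.3 -0.4] w -0.1 toolx [-0.001 -0.001 -1.   ] jaw deg -9.0
top 208 210 246.5 [540.3 174.3  24. ] disp [-53.2   1.9]
top 215 185 223.5 [593.  162.5  24. ] disp [ 0.7 -1.3]
scene 322 224 300.0 [587.4 161.7  20. ] disp [-4.7 -3. ]
```

View pics/scene_a.png

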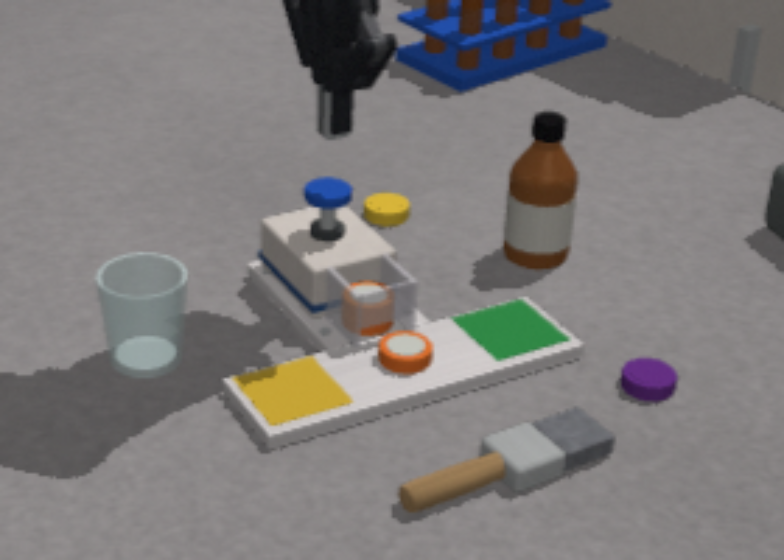

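View pics/top_a.png

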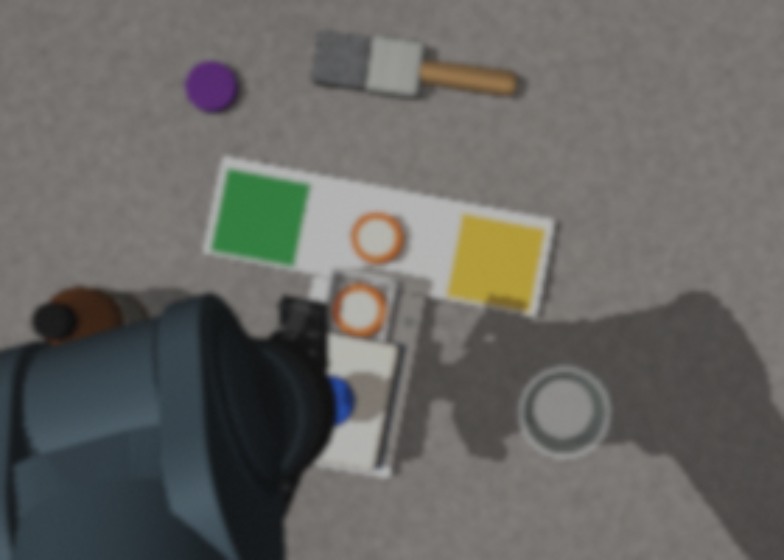

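The plunger is back up. One cap is on the deck, at (377,238) in the top crop, which is dispenser (0.7, -1.3), and the other two are still in the magazine. I'll open the jaws about 15 mm as a cradle and go to the yellow side of the cap.

Call:
carry_out --plan '[[[0.59,-0.43,0],[0,0,0]],[[0.59,-0.43,0],[0,0,0]],[[0.59,-0.43,0],[0,0,0]],[[0.59,-0.43,0],[0,0,0]],[[0.59,-0.43,0],[0,0,0]],[[0.59,-0.43,0],[0,0,0]],[[0,0,-0.6],[0,0,0]],[[0,0,-0.6],[0,0,0]],[[0,0,-0.6],[0,0,0]],[[0,0,-0.6],[0,0,0]],[[0,0,-0.6],[0,0,0]],[[0,0,0],[0,0,0]]]' --gripper -0.65

```text
time: 6.05
ee_pos: [580.9, 106.4, 50.8]
tcp_rot: [-0.458, -0.535, -0.461, 0.54]
force: [-1.1, -0.2, -1.1]
gripper_width: 15.1
```

```bash
python3 cap.py b
```

```text
t 6.05 pos [580.9 106.4  50.8] disp [ -2.1 -58.6] F [-1.1 -0.2 -1.1] w 15.1 toolx [-0.008 -0.003 -1.   ] jaw deg -9.0
scene 322 224 295.5 [587.  161.9  20. ] disp [-5.1 -2.8]
```

View pics/scene_b.png

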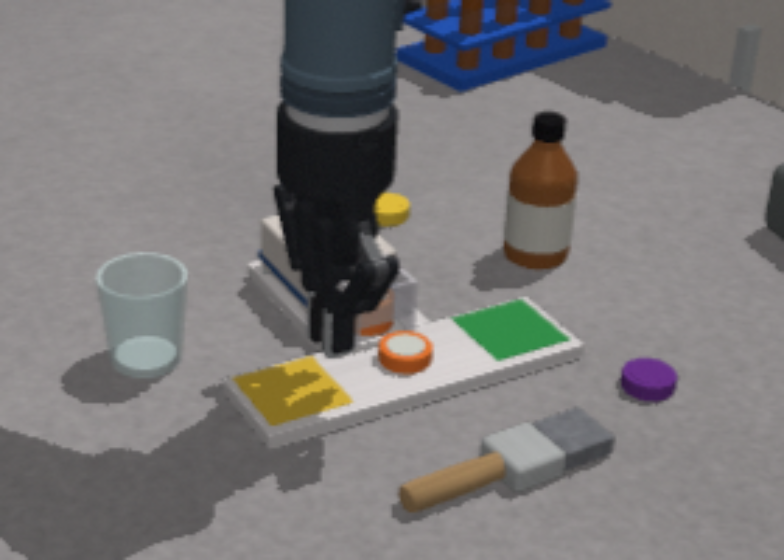

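```bash
python3 - <<'E'
from h import *
s=st()
pts=[]
for n in ["scene","top"]:
    p,d=viewer.snapshot(n); m=viewer.camera_model(n);K=m["mtx"];T=m["cam_to_world"]
    v,u=np.indices(d.shape); X=np.stack([(u-K[0,2])/K[0,0]*d,-(v-K[1,2])/K[1,1]*d,-d],-1)[d>0]
    pts.append(X@T[:3,:3].T+T[:3,3])
P=np.vstack(pts); D=(P[:,:2]-O); D=np.stack([D@ex,D@ey,P[:,2]],1)
c=w2d(s['ee_pos'])
k=(abs(D[:,0]-c[0])<90)&(abs(D[:,1]-c[1])<30)
tip=s['ee_pos'][2]-14
for h in range(-8,130,6):
    q=D[k&(D[:,2]>tip+h)&(D[:,2]<tip+h+6)]
    if len(q): print(h,len(q),"x rel",(q[:,0].min()-c[0]).round(0),(q[:,0].max()-c[0]).round(0))
E
```

```text
t 6.15 pos [583.8 106.7  54.3] disp [  0.7 -57.9] F [ 0.9 -0.6  0. ] w 15.2 toolx [-0.003 -0.001 -1.   ] jaw deg -9.0
-8 4 x rel -87.0 -76.0
-2 13 x rel -8.0 16.0
4 34 x rel -15.0 21.0
10 43 x rel -14.0 22.0
16 53 x rel -14.0 23.0
22 49 x rel -17.0 25.0
28 50 x rel -16.0 24.0
34 38 x rel -18.0 23.0
40 30 x rel -21.0 22.0
46 66 x rel -38.0 40.0
52 92 x rel -44.0 44.0
58 53 x rel -47.0 47.0
64 85 x rel -50.0 52.0
70 115 x rel -52.0 55.0
76 103 x rel -56.0 59.0
82 105 x rel -59.0 62.0
88 119 x rel -67.0 66.0
94 159 x rel -63.0 65.0
100 126 x rel -56.0 61.0
106 110 x rel -15.0 48.0
112 70 x rel -4.0 43.0
118 50 x rel 17.0 42.0
124 42 x rel 17.0 41.0
```

The tip height agrees with the depth data. The knuckles start 46 mm above the tips, so with the tips at 18 mm they pass at about 64 mm, over the 54 mm magazine. I'll descend now.

Call:
carry_out --plan '[[[0.04,0,-0.25],[0,0,0]],[[0,0,-0.25],[0,0,0]],[[0,0,-0.23],[0,0,0]],[[0,0,0],[0,0,0]],[[0,0,0],[0,0,0]]]'

```text
time: 6.67
ee_pos: [585.3, 107.0, 32.7]
tcp_rot: [-0.459, -0.537, -0.459, 0.538]
force: [1.1, 0.2, 0.9]
gripper_width: 14.7
```

```bash
python3 -c "
from h import *
st(); print(ey,ex)"
```

```text
t 6.67 pos [585.3 107.   32.7] disp [  2.1 -57.3] F [1.1 0.2 0.9] w 14.7 toolx [-0.002 -0.    -1.   ] jaw deg -9.0
[0.16172973 0.98683509] [ 0.98683509 -0.16172973]
```

Call:
carry_out --plan '[[[0.032,0.197,0],[0,0,0]],[[0.032,0.197,0],[0,0,0]],[[0.032,0.197,0],[0,0,0]],[[0.016,0.1,0],[0,0,0]],[[0.016,0.1,0],[0,0,0]],[[0.022,0.132,0],[0,0,0]],[[0.022,0.132,0],[0,0,0]],[[0.022,0.132,0],[0,0,0]],[[0.022,0.132,0],[0,0,0]],[[0.022,0.132,0],[0,0,0]],[[0.022,0.132,0],[0,0,0]],[[0,0,0],[0,0,0]]]'

```text
time: 7.67
ee_pos: [594.0, 156.1, 33.5]
tcp_rot: [0.459, 0.538, 0.46, -0.537]
force: [-0.5, -0.4, -0.2]
gripper_width: 14.9
```

```bash
python3 cap.py c
```

```text
t 7.67 pos [594.  156.1  33.5] disp [ 2.7 -7.4] F [-0.5 -0.4 -0.2] w 14.9 toolx [ 0.     0.001 -1.   ] jaw deg -8.9
scene 335 223 170.0 [601.2 184.3  20. ] disp [ 5.3 21.5]
```

View pics/scene_c.png

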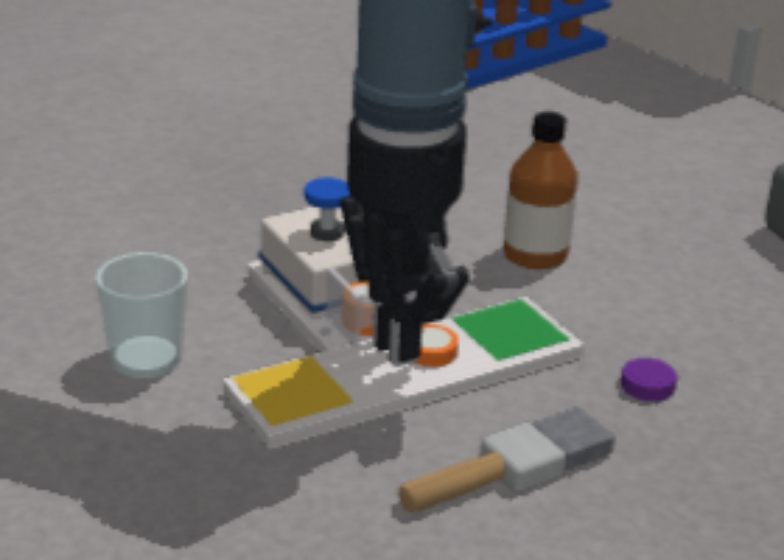

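Call:
carry_out --plan '[[[0.018,0.132,0],[0,0,0]],[[0.018,0.132,0],[0,0,0]],[[0.018,0.132,0],[0,0,0]],[[0.022,0.132,0],[0,0,0]],[[0.022,0.132,0],[0,0,0]],[[0.022,0.132,0],[0,0,0]],[[0.022,0.132,0],[0,0,0]],[[0.022,0.132,0],[0,0,0]],[[0.022,0.132,0],[0,0,0]],[[0.022,0.132,0],[0,0,0]],[[0.022,0.132,0],[0,0,0]],[[0,0,0],[0,0,0]]]'

```text
time: 8.77
ee_pos: [600.9, 199.8, 33.5]
tcp_rot: [0.459, 0.538, 0.46, -0.537]
force: [0.3, 0.7, -0.1]
gripper_width: 15.3
```

```bash
python3 cap.py d; python3 -c "
from h import *
p,d=viewer.snapshot('wrist'); cv2.imwrite('pics/w2.png',p)"
```

```text
t 8.77 pos [600.9 199.8  33.5] disp [ 2.4 36.8] F [ 0.3  0.7 -0.1] w 15.3 toolx [ 0.     0.001 -1.   ] jaw deg -8.9
top 208 210 244.0 [540.3 174.4  24. ] disp [-53.2   1.9]
scene 355 219 117.0 [612.6 227.4  20. ] disp [ 9.5 65.9]
```

View pics/scene_d.png

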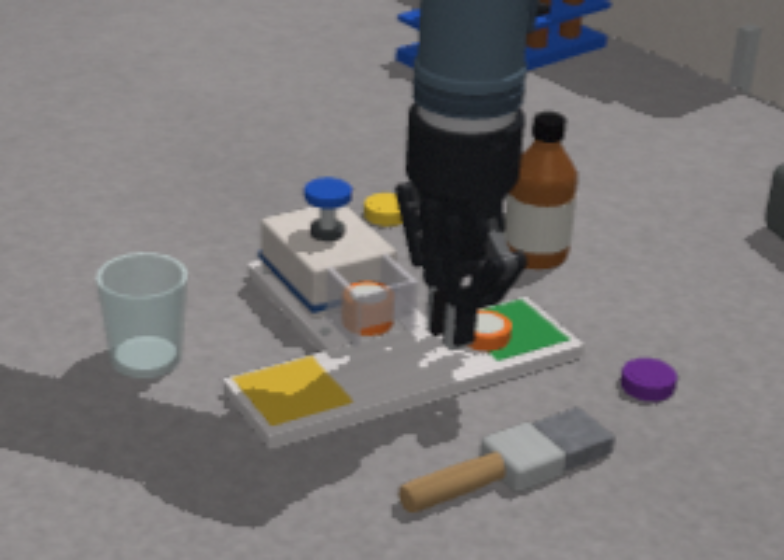

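View pics/w2.png

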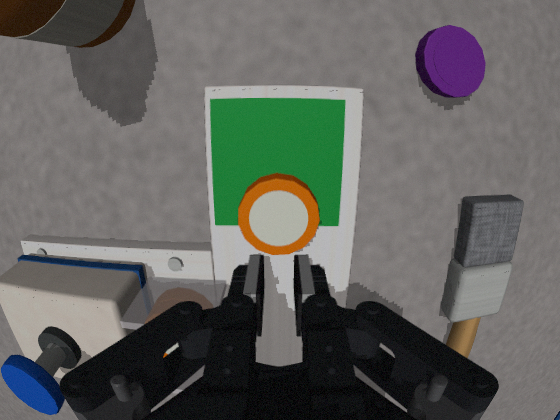

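The wrist view shows the cap at (279,214), in the cradle and half on the green pad. I'll measure the gap that remains from this view.

```bash
cat > wr.py <<'E'
from h import *
s=st(); m=viewer.camera_model('wrist'); p,d=viewer.snapshot('wrist')
K=m["mtx"];T=m["cam_to_world"]
def wray(u,v,z):
    a=np.array([u-K[0,2],v-K[1,2]]); r=np.hypot(*a); th=r/K[0,0]
    d=np.array([np.sin(th)*a[0]/r,-np.sin(th)*a[1]/r,-np.cos(th)]); d=T[:3,:3]@d
    return T[:3,3]+d*(z-T[2,3])/d[2]
h=cv2.cvtColor(p,cv2.COLOR_BGR2HSV)
for c in blobs(p,(5,150,80),(16,255,255),1000):
    (u,v),r=cv2.minEnclosingCircle(c); 
    w=np.float32([wray(*q,24)[:2] for q in c[:,0]]); cc,rr=cv2.minEnclosingCircle(w)
    print("orange",u,v,r,"disp",w2d(cc),"r mm",rr)
for c in blobs(p,(45,100,40),(80,255,255),1000):
    w=np.float32([w2d(wray(*q,12)) for q in c[:,0]]); print("green x",w[:,0].min(),w[:,0].max(),"y",w[:,1].min(),w[:,1].max())
mk=cv2.inRange(h,(0,0,150),(180,60,255)); n,l,stt,ce=cv2.connectedComponentsWithStats(mk)
for i in range(1,n):
    if 2000<stt[i,4]<9000: print("white",ce[i],stt[i],w2d(wray(*ce[i],24)))
E
python3 wr.py
```

```text
t 8.92 pos [600.7 198.   33.5] disp [ 2.6 35. ] F [-0.7 -0.5 -0.3] w 14.9 toolx [-0. -0. -1.] jaw deg -9.0
orange 277.91717529296875 213.42958068847656 41.04850387573242 disp [ 1.85279623 66.74268441] r mm 19.596994400024414
green x -29.951103 32.05511 y 57.623222 119.29831
white [278.03636364 216.90079051] [ 249  190   59   55 2530] [ 1.94049497 65.86130434]
white [135.46408495 257.04497189] [  20  240  193   39 3202] [-71.21696193  42.94585748]
white [ 58.44909319 318.38031963] [   0  283  123   78 5569] [-142.25361118   -7.88085948]
```

Call:
carry_out --plan '[[[0.021,0.13,0],[0,0,0]],[[0.021,0.13,0],[0,0,0]],[[0.021,0.13,0],[0,0,0]],[[0.021,0.13,0],[0,0,0]],[[0.015,0.1,0],[0,0,0]],[[0.011,0.07,0],[0,0,0]],[[0.007,0.04,0],[0,0,0]],[[0,0,0],[0,0,0]],[[0,0,0],[0,0,0]]]'

```text
time: 9.72
ee_pos: [604.2, 220.0, 33.4]
tcp_rot: [-0.459, -0.538, -0.459, 0.538]
force: [0.7, 0.2, -0.8]
gripper_width: 14.9
```

```bash
python3 wr.py
```

```text
t 9.72 pos [604.2 220.   33.4] disp [ 2.5 57.3] F [ 0.7  0.2 -0.8] w 14.9 toolx [-0. -0. -1.] jaw deg -9.0
orange 278.1778869628906 215.27403259277344 41.04393768310547 disp [ 2.15894001 88.05055743] r mm 19.683324813842773
green x -29.923746 32.142372 y 57.10822 119.31698
white [298.49936926 194.21967922] [ 205  132  157  165 5549] [10.87163036 98.92412844]
white [277.90366242 219.10390127] [ 249  192   59   55 2512] [ 1.79936613 87.0638038 ]
white [133.2695825  287.51332008] [  29  270  187   39 2515] [-76.58670267  46.12695363]
white [ 54.32478394 345.16420407] [   6  314  117   77 3587] [-158.49794001  -13.23409165]
```

The cap is at (1.8, 87.1) and the pad centre is at (1.1, 88.2), so it is well inside the tolerance. I'll back off along -y and then rise.

Call:
carry_out --plan '[[[-0.016,-0.1,0],[0,0,0]],[[-0.032,-0.2,0],[0,0,0]],[[-0.04,-0.25,0],[0,0,0]],[[-0.04,-0.25,0],[0,0,0]],[[0,0,0.4],[0,0,0]],[[0,0,0.8],[0,0,0]],[[0,0,0.9],[0,0,0]],[[0,0,0.9],[0,0,0]],[[0,0,0.9],[0,0,0]],[[0,0,0.9],[0,0,0]],[[0,-0.5,0.5],[0,0,0]],[[0,0,0],[0,0,0]]]'

```text
time: 10.77
ee_pos: [603.8, 177.0, 197.9]
tcp_rot: [0.46, 0.541, 0.456, -0.536]
force: [0.4, -1.5, -0.2]
gripper_width: 15.0
```

```bash
python3 wr.py; python3 cap.py e; python3 -c "
from h import *
p,d=viewer.snapshot('wrist'); cv2.imwrite('pics/w3.png',p)"
```

```text
t 10.77 pos [603.8 177.  197.9] disp [ 9.1 14.7] F [ 0.4 -1.5 -0.2] w 15.0 toolx [ 0.009  0.001 -1.   ] jaw deg -9.2
orange 214.56402587890625 202.46340942382812 20.627212524414062 disp [-53.32321719  -1.76161861] r mm 21.796010971069336
orange 269.5 112.0 19.9061279296875 disp [ 1.71614559 86.38447024] r mm 18.43619728088379
orange 521.0 209.5 212.91851806640625 disp [ 419.69229016 -111.20146997] r mm 380.4669189453125
green x -30.162632 31.526703 y 57.68858 119.05102
white [151.52270115 200.23936782] [ 102  175   89   69 3480] [-120.29611545    1.67691113]
t 10.82 pos [602.3 177.5 195.3] disp [ 7.5 15. ] F [-0.6  0.8 -0. ] w 15.1 toolx [ 0.005  0.    -1.   ] jaw deg -9.3
top 208 210 245.0 [540.4 174.3  24. ] disp [-53.1   1.8]
scene 361 215 200.0 [608.3 247.3  20. ] disp [ 2.1 84.9]
```

View pics/scene_e.png

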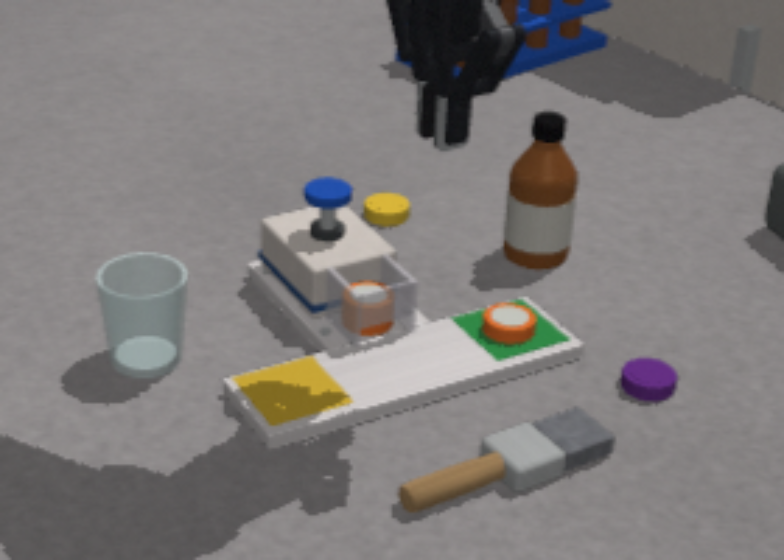

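View pics/w3.png

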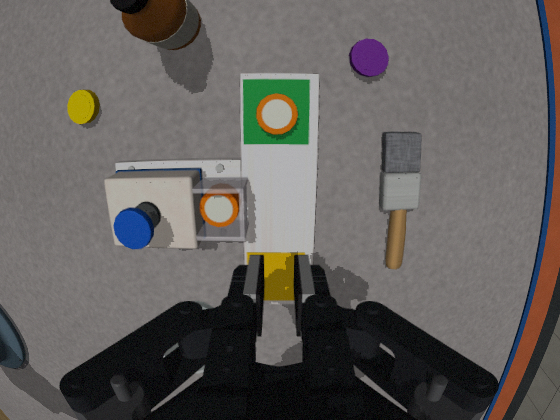

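The wrist view has the cap at (277,114), wholly on the green pad, which spans (243..309, 80..144). The other caps are in the magazine, the plunger is up and the bystanders haven't moved.

```bash
python3 -c "
from h import *
print(bot.finish_job())"
```

```text
the job is handed in; nothing more can be done
None
```

I pressed the plunger once with the fingers shut until it hit the hard stop: about 24 mm of travel, with the force rising to 15 N. After I released it calmly, one cap came out onto the deck. I then pushed that cap along the deck to the green pad with the fingertips about 15 mm apart, backed off and rose clear. The job was handed in at about 11 s.

**Last checks:**
- **Cap position:** the wrist camera puts the cap about 1–2 mm from the pad's centre in both directions, against a tolerance of 12.5 mm. The scene camera's rough reading was about 3 mm off in y, because that view also counts the cap's side.
- **Everything else:** in the pictures, the other two caps are in the magazine, the plunger is up, and the bottle, beaker and brush look unmoved. The gripper is about 180 mm above the bench and touching nothing.

No check failed. The cap's height and tilt were judged only by eye in the pictures.

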